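# Set the glitter-table dust collector to High

## Task

The white dust collector on the craft table is off. With a fingertip, push its orange speed lever out of Off, on past the Low notch, until it is fully home at the High end of its slot; only then press the green start button and let it spring back. Do not pinch the lever, and leave the gold pots and everything else where they stand.

Things in the scene. Friction and masses are not known exactly. Their poses are not given: they have to be found in the camera images.
- collector: white dust-collector box, 220 (x) x 300 (y) x 85 mm tall, fixed; origin at the centre of its underside, z up. On its flat top: a grey control strip along its -x edge and a round grille. The lever's slot runs along y at x -70 mm; Off (white dot) at its -y end, Low (one orange bar), High (two bars) near the middle, the green button beyond on the same line
- speed_lever (a joint): the lever's travel in m along the collector's +y: 0 = Off (stop), about 0.045 = Low, 0.080 = High (hard stop). Two sprung humps, 0.011-0.037 and 0.053-0.079, part the three; each takes a push of about 7 N to pass, and let go on a slope the lever springs off it; elsewhere 1.5 N moves it and friction holds it
- speed_lever_tip (a point): centre of the top of the lever's knob, 38 mm above the collector's top; travels with it (collector frame: x -70, y -85 mm at Off; x -70, y -5 mm at High). Orange knob 26 mm wide across the slot (x), 20 mm thick along it (y), from 8 to 34 mm above the collector's top, with a black ridge 6 mm thick up to 38 mm; below it an 8 mm stem
- lever_rear: the half of the orange knob on the Off side (the collector's -y side), the face to push on; 26 x 7 x 26 mm, moves with the lever; origin on the slot line at the level of the collector's top, in the middle of the knob
- lever_front: the other half of the orange knob, on the High side; 26 x 7 x 26 mm, same origin as lever_rear
- start (a joint): how far the green start button is pressed, m: 0 = up, 0.006 = fully down; a spring returns it; it starts to move at about 1.5 N and takes 5 N fully down
- start_top (a point): centre of the top of the green start button (28 mm across, in a black ring 44 mm across and 12 mm high), 22 mm above the collector's top when up; in the collector frame at x -70, y +95 mm; pressed straight down
- pot_a: a small gold craft cauldron, 58 mm wide, 44 mm tall, with a thin black bail rising to 68 mm; loose bystander standing upright on the collector's grille; origin at the centre of its underside
- pot_b: a small gold craft cauldron, 58 mm wide, 44 mm tall, with a thin black bail rising to 68 mm; loose bystander standing upright on the table beside the collector; origin at the centre of its underside
- pot_c: a small gold craft cauldron, 58 mm wide, 44 mm tall, with a thin black bail rising to 68 mm; loose bystander standing upright on the table beside the collector; origin at the centre of its underside
- coffee_cup: lidded paper cup, 78 mm wide, 112 mm tall; loose bystander on the table beside the collector; origin at the centre of its underside
- glitter_jar: gold jar with a white cap and yellow label, 52 mm wide, 84 mm tall; loose bystander on the table; origin at the centre of its underside
- phone: black phone lying flat, 72 x 148 x 8 mm; loose bystander; origin at the centre of its underside
- foam_brush: flat foam brush with a thin orange handle, lying along its x axis, 160 x 48 x 14 mm; loose bystander; origin on its underside, 75 mm from the foam's end

How it is judged:
On the way, in this order (a step that is already met when the one before it is completed fails the run):
1. the lever is past Low and home at High, the button not yet pressed (value of joint speed_lever above 0.074 m and value of joint start below 0.003 m), for 0.2 s.
2. the start button is pressed down (value of joint start above 0.004 m and value of joint speed_lever above 0.074 m), for 0.05 s.
At the end, for the whole second after the job is handed in: the speed lever rests at High (0.074 m or more of its 0.080 m travel), the start button has been pressed and is up again (within 1.5 mm), and every pot, the cup, jar, phone and brush stand within 20 mm of where they were, pot_a upright (value of joint speed_lever above 0.074 m and value of joint start below 0.0015 m and velocity of joint speed_lever below 0.01 m/s and angle between pot_a's own z axis and vertical below 0.2 rad and distance of each of pot_a, pot_b, pot_c, coffee_cup, glitter_jar, phone, foam_brush from where it was at the start of the episode below 0.02 m); the robot touches nothing.
It fails at once if the start button is pressed before the lever is at High (value of joint start above 0.003 m and value of joint speed_lever below 0.07 m).
It fails at once if the lever is pinched: the fingers press both halves of its knob (over 2 N each) at once (contact force between each of lever_rear, lever_front and the fingers above 2 N).
It fails at once if a loose thing is knocked, pushed or lifted more than 20 mm from its place (distance of any of pot_a, pot_b, pot_c, coffee_cup, glitter_jar, phone, foam_brush from where it was at the start of the episode above 0.02 m).
It also fails if it takes over 38 s, if anything falls off the work surface, if the arm or the gripper's body presses on something with over 40 N, if the wrist force passes 120 N, or if a joint passes its speed limit or range.

## Robot

A 7-joint arm with a two-finger parallel gripper is mounted at the origin on the work surface. World frame = base frame: x ahead of the robot, y to its left, z up, the work surface at z = 0. Lengths are in m, angles in rad, forces in N, time in s.
With the tool pointing down it reaches from about 0.4 to 0.85 m from the base axis. Payload 10.4 kg.
Tool frame: the origin (TCP) lies midway between the tips of the shut fingers; the grasp point (between the pads) lies 19 mm behind it; z points along the fingers, x is the direction in which the jaws open and shut, and the axes are right-handed (so a half turn about z gives the same grasp; the last joint's range is limited). The gripper opens to 85 mm and grips with 20 to 120 N. Pads are 22 mm wide; open, the fingers measure 114 mm over their backs; the gripper's body (76 mm by 85 mm) begins 54 mm behind the grasp point. The pads swing forward as they close: fully open they stand 13 mm farther back than shut.
Start: joints at [-0.023, 0.332, -0.065, 1.46, 0.022, 1.35, -0.088], TCP at [0.625, 0, 0.231] pointing down, gripper open.
Joint ranges: [-2.6, 2.6], [-0.5, 2.12], [-1.47, 1.34], [0.16, 2.42], [-1.27, 4.41], [0.06, 2.06], [-2.6, 2.6]. Speed limits (rad/s): [2.22, 2.22, 2.79, 2.79, 3.14, 3.14, 3.14].

## Interface

Orientations are given as a unit quaternion [x, y, z, w].
In Python, from workcell import monitor, eyes, ticket, models gives the robot as it stands.
- The arm moves only by the tool servo_tool, never from a script. Its argument "motion" is a list of rows, each a list of 7 numbers: the opening, from 0 (shut) to 1 (fully open), then the shift along the tool's x, y, z in m, then the turn, a rotation vector about the tool's x, y, z in degrees. In form: [[fingers, tx, ty, tz, rx, ry, rz], ...]. A call has 1 to 20 rows; each row is the pose to reach, as a shift and turn from the pose commanded when the call began, along the tool's axes at that moment; what a row does not reach only later rows make up. A row lasts 1/8 s, in which the tool goes at most 62.5 mm and 10.7 degrees, less where a joint would pass 70% of its speed; a pose out of reach is approached as far as the arm can. A call with a gripper value outside its range is refused whole. The fingers move at their own pace and stop on an object; "grip_force" is the grip in N (left out, the last holds). Time passes only in rows, so rows that repeat a pose let the fingers close. It gives the time, the measured TCP pose, the force and the opening at its end, in the units of the state.
- monitor.get_obs(): the state, without advancing time (a new reading comes with each control period).
- eyes.camera(name): name is "scene" or "side" or "wrist"; returns (picture, depth): 420x560x3 uint8, blue, green, red; 420x560 float32, m along the optical axis (not along the pixel's ray), 0 where there is no reading.
- eyes.camera_info(name): a dict with "intrinsics" (3x3 intrinsics, pixels), "extrinsics" (4x4, takes a point from world to camera coordinates); the wrist camera has in their place "tool_from_camera" (4x4, takes a point from camera to tool coordinates, whose origin is the TCP and whose axes are the tool frame's). Camera axes: x right, y down, z forward; pixel columns grow to the right and rows downward; lengths in m; the calibration is good to about 2 mm. A picture is of the moment at which its call begins: read the wrist's pose just before it. camera_info takes no time and is no camera call.
- ticket.hand_in(): hands the job in, once; it reports no verdict.
Trained networks look in the newest picture that a camera, given by its name, has taken for a name from the list of things; names that differ only in an ending like _2 or _b are one class to them, and where a whole thing is asked for, a point or a joint stands for the part that bears it (a point fixed in the world has none). Each returns a list of dicts, best first, with "confidence" (0 to 1); they miss things now and then, are a little off and sometimes report something else, mostly with a low value. They report only what shows in the picture. A call takes as long as a camera call.
- models.boxes_of(camera, thing): "point" ([x, y, z] in m, in the coordinates of the camera as it stood for that picture, good to about 4 mm: the middle of the surface that is visible of it).
The state is a dict: "clock": time; "joint_pos": joint angles; "joint_velocities": joint speeds; "tau": joint torques, N m; "position": TCP position; "ee_rot": TCP orientation; "ft_force": force on the tool from outside, world axes, zero at the start; "torque": the same for the moment, N m; "grip_width": opening from 0.0 (shut) to 1.0 (fully open).
Only numpy, scipy, OpenCV 4.12 (cv2) and the standard library are available. Lean on these libraries where they do the work, as an engineer would, in place of code of your own. Each camera call takes 0.05 s, during which the arm holds its last target. There are 200 camera calls.

## Working session

There is one attempt and no reset: what is moved stays moved. The work goes in short steps, Python scripts to look and compute and a tool call to move; the robot and the scene stay as the last step left them, time stands still between calls to the robot, and variables do not carry over. Pictures are saved under pics/ and viewed, about 8 in all and at most 12, crops included, and the job is handed in when it is done.

Besides the shell and the picture viewer there is one more tool, called after "Request:" as a command line: name --pt "numbers of a row" for each row, then --argument value for the rest. servo_tool: Moves the arm, as the interface text tells. Its arguments: {"type":"object","properties":{"motion":{"type":"array"},"grip_force":{"type":"number"}},"required":["motion"]}

```bash
mkdir -p pics; cat > h.py <<'E'
import numpy as np, cv2
from workcell import monitor, eyes, ticket, models
from scipy.spatial.transform import Rotation as R
def TW(name):
    i=eyes.camera_info(name)
    if name!="wrist": return np.linalg.inv(np.array(i["extrinsics"])),np.array(i["intrinsics"])
    o=monitor.get_obs();T=np.eye(4);T[:3,:3]=R.from_quat(o["ee_rot"]).as_matrix();T[:3,3]=o["position"]
    return T@np.array(i["tool_from_camera"]),np.array(i["intrinsics"])
def cloud(name):
    T,K=TW(name);p,d=eyes.camera(name)
    v,u=np.mgrid[:d.shape[0],:d.shape[1]]
    P=np.stack([(u-K[0,2])*d/K[0,0],(v-K[1,2])*d/K[1,1],d],-1)@T[:3,:3].T+T[:3,3]
    return p,d,P,T
E
python3 - <<'E'
from h import *
np.set_printoptions(precision=4,suppress=True)
o=monitor.get_obs();print(o["position"],R.from_quat(o["ee_rot"]).as_matrix(),o["clock"])
ims=[]
for n in ["scene","side","wrist"]:
    p,d,P,T=cloud(n);cv2.imwrite(f"pics/{n}0.png",p);np.savez(f"{n}0",p=p,d=d,P=P)
    for t in ["collector","speed_lever_tip","lever_rear","start_top","pot_a","coffee_cup","glitter_jar"]:
        for b in models.boxes_of(n,t)[:3]:
            print(n,t,round(b["confidence"],2),T[:3,:3]@np.array(b["point"])+T[:3,3])
E
```

```text
[ 0.6246 -0.      0.2305] [[ 1.     -0.     -0.0015]
 [-0.     -1.     -0.    ]
 [-0.0015  0.     -1.    ]] 0.0
scene collector 0.75 [0.597  0.0414 0.0865]
scene collector 0.32 [0.6059 0.007  0.1249]
scene speed_lever_tip 0.57 [ 0.4852 -0.0614  0.1075]
scene lever_rear 0.2 [0.5145 0.1045 0.1087]
scene pot_a 0.73 [ 0.5189 -0.2261  0.0378]
scene pot_a 0.71 [ 0.6157 -0.213   0.0377]
scene pot_a 0.55 [0.6087 0.004  0.1231]
scene coffee_cup 0.97 [0.597  0.2202 0.1132]
scene glitter_jar 0.92 [0.6975 0.1914 0.0736]
scene glitter_jar 0.27 [0.5141 0.1065 0.1084]
side collector 0.79 [0.5335 0.0479 0.0832]
side speed_lever_tip 0.62 [ 0.4743 -0.0542  0.1142]
side start_top 0.55 [0.5128 0.1126 0.1053]
side pot_a 0.82 [0.5916 0.0137 0.1204]
side pot_a 0.46 [ 0.5117 -0.2147  0.0399]
side pot_a 0.41 [ 0.6006 -0.2205  0.0448]
side coffee_cup 0.77 [0.5771 0.2307 0.1082]
side glitter_jar 0.77 [0.6714 0.2046 0.0599]
wrist collector 0.76 [0.5604 0.0405 0.0888]
wrist collector 0.73 [ 0.4765 -0.0602  0.1189]
wrist speed_lever_tip 0.6 [ 0.4773 -0.0614  0.1199]
wrist lever_rear 0.53 [ 0.4839 -0.0636  0.1213]
wrist start_top 0.65 [0.5114 0.1097 0.1053]
wrist pot_a 0.92 [ 0.6106 -0.2063  0.0341]
wrist pot_a 0.91 [0.5988 0.0025 0.1246]
wrist pot_a 0.58 [ 0.5195 -0.2088  0.0306]
wrist coffee_cup 0.74 [0.558  0.039  0.0862]
wrist glitter_jar 0.57 [0.6765 0.1669 0.0131]
```

View pics/scene0.png

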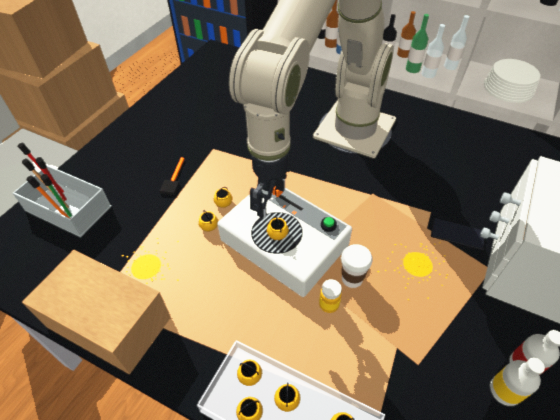

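View pics/wrist0.png

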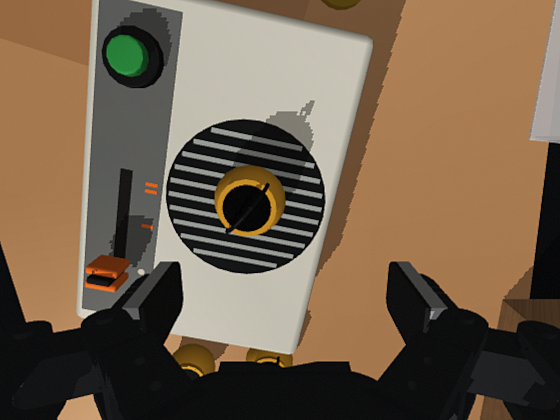

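The scene picture shows the collector with a pot on its grille, two pots beyond its -y end, and the cup and jar at its +y end. In the wrist picture the lever is at about (107,273) and the green button at (127,55). Next I'll refine both by colour.

```bash
python3 - <<'E'
from h import *
np.set_printoptions(precision=4,suppress=True)
for n in ["wrist","side","scene"]:
    z=np.load(n+"0.npz");p,P,d=z["p"],z["P"],z["d"]
    h=cv2.cvtColor(p,cv2.COLOR_BGR2HSV)
    reg=(d>0)&(P[...,2]>.095)&(P[...,2]<.135)&(P[...,0]>.42)&(P[...,0]<.56)&(abs(P[...,1])<.16)
    g=reg&(h[...,0]>45)&(h[...,0]<80)&(h[...,1]>120)
    o=reg&(h[...,0]<14)&(h[...,1]>150)&(P[...,1]<-.01)
    for nm,m in (("green",g),("orange",o)):
        q=P[m]
        if len(q)>3: print(n,nm,len(q),"med",np.median(q,0),"min",np.percentile(q,3,axis=0),"max",np.percentile(q,97,axis=0))
    if n=="wrist":
        # top-face of box fit: rectangle
        m=(abs(P[...,2]-.086)<.008)&(abs(P[...,0]-.57)<.2)&(abs(P[...,1])<.22)
        q=P[m];print("top z",np.median(q[:,2]))
        print(cv2.minAreaRect(q[:,:2].astype(np.float32)*1000))
        gt=P[g];gt=gt[gt[:,2]>gt[:,2].max()-.006];print("green circle",cv2.minEnclosingCircle(gt[:,:2].astype(np.float32)*1000),np.median(gt[:,2]))
        t=reg&(P[...,1]<-.02)&(P[...,2]>.112);q=P[t];print("knob top",len(q),q.min(0),q.max(0),cv2.minAreaRect(q[:,:2].astype(np.float32)*1000))
E
```

```text
wrist green 1415 med [0.5109 0.108  0.1069] min [0.497  0.096  0.0975] max [0.5224 0.1201 0.1083]
wrist orange 1010 med [ 0.4786 -0.0564  0.1153] min [ 0.4635 -0.0724  0.0969] max [ 0.4876 -0.0514  0.1199]
top z 0.08570244336441588
((559.0813598632812, 1.9875946044921875), (298.30255126953125, 218.37315368652344), 78.26896667480469)
green circle ((509.44091796875, 108.69437408447266), 13.911164283752441) 0.10702116098405315
knob top 805 [ 0.4597 -0.0747  0.112 ] [ 0.4881 -0.051   0.1245] ((473.8653869628906, -62.84621810913086), (20.701574325561523, 26.16792106628418), 77.57706451416016)
side green 80 med [0.5077 0.1126 0.1061] min [0.4956 0.1006 0.0972] max [0.5212 0.1235 0.1096]
side orange 72 med [ 0.4719 -0.056   0.1117] min [ 0.4599 -0.0662  0.0977] max [ 0.4851 -0.0512  0.123 ]
scene green 97 med [0.5132 0.1102 0.1064] min [0.4988 0.0957 0.0964] max [0.5236 0.1211 0.11  ]
scene orange 53 med [ 0.4841 -0.0601  0.1074] min [ 0.4729 -0.0723  0.0964] max [ 0.489  -0.0524  0.121 ]
```

Request:
servo_tool --pt "0 -0.04 0.027 0 0 0 4" --pt "0 -0.08 0.053 0 0 0 8" --pt "0 -0.12 0.08 0.01 0 0 11.7" --pt "0 -0.16 0.106 0.03 0 0 11.7" --pt "0 -0.16 0.106 0.03 0 0 11.7" --pt "0 -0.16 0.106 0.03 0 0 11.7" --pt "0 -0.16 0.106 0.03 0 0 11.7" --pt "0 -0.16 0.106 0.03 0 0 11.7" --grip_force 40

```text
clock: 2.2
position: [0.4657, -0.1054, 0.2015]
ee_rot: [0.995, -0.101, 0.0, -0.0]
ft_force: [0.8, 0.2, 0.3]
grip_width: 0.0
```

```bash
python3 - <<'E'
from h import *
np.set_printoptions(precision=4,suppress=True)
o=monitor.get_obs();print(o["clock"],o["position"],R.from_quat(o["ee_rot"]).as_matrix(),o["ft_force"],o["grip_width"])
p,d,P,T=cloud("wrist");cv2.imwrite("pics/w1.png",p)
reg=(d>0)&(P[...,2]>.112)&(P[...,2]<.135)&(P[...,0]>.43)&(P[...,0]<.52)&(P[...,1]<-.02)&(P[...,1]>-.09)
q=P[reg]
c=np.array([.559,.002]);a=np.radians(-11.7);X=np.array([np.cos(a),np.sin(a)]);Y=np.array([-X[1],X[0]])
f=q[:,:2]-c;print(len(q),"knob local x",np.percentile(f@X,[1,99]),"y",np.percentile(f@Y,[1,99]),"z",q[:,2].max())
print("tcp local",(o["position"][:2]-c)@X,(o["position"][:2]-c)@Y)
E
```

```text
2.2 [ 0.4657 -0.1054  0.2015] [[ 0.9795 -0.2016  0.0004]
 [-0.2016 -0.9795  0.    ]
 [ 0.0004 -0.0001 -1.    ]] [0.8049 0.1642 0.3168] 6.193192983590604e-05
1098 knob local x [-0.0831 -0.0583] y [-0.0908 -0.0713] z 0.12522216053794608
tcp local -0.06953353914538553 -0.12409346195609312
```

View pics/w1.png

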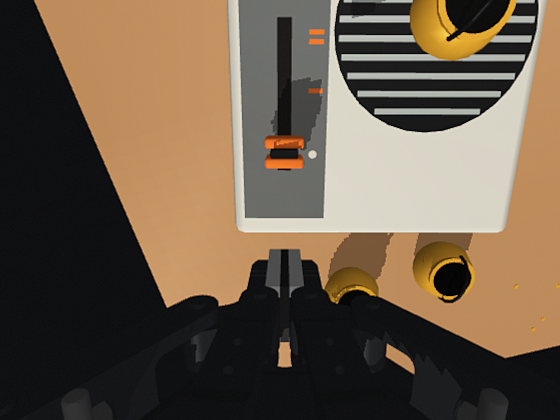

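The fingers are aligned with the slot and behind the knob, which sits at about (285,155). I'll descend, then push.

Request:
servo_tool --pt "0 0 0 0.04 0 0 0" --pt "0 0 0 0.07 0 0 0" --pt "0 0 0 0.09 0 0 0" --pt "0 0 0 0.101 0 0 0" --pt "0 0 0 0.101 0 0 0" --pt "0 -0.008 0.101 0.101 0 0 0"

```text
clock: 3.0
position: [0.4498, -0.1632, 0.1014]
ee_rot: [0.995, -0.098, 0.001, -0.001]
ft_force: [1.3, -1.2, 0.7]
grip_width: -0.0
```

I made a typo in the last row, a sideways shift of +0.101. The tool backed away from the lever, clear above the pots. I'll hold first to see where it settles.

Request:
servo_tool --pt "0 0 0 0 0 0 0" --pt "0 0 0 0 0 0 0"

```text
clock: 3.25
position: [0.4482, -0.166, 0.1011]
ee_rot: [0.995, -0.102, 0.001, -0.0]
ft_force: [0.1, 0.6, -0.2]
grip_width: -0.003
```

```bash
python3 - <<'E'
from h import *
o=monitor.get_obs();c=np.array([.559,.002]);a=np.radians(-11.7);X=np.array([np.cos(a),np.sin(a)]);Y=np.array([-X[1],X[0]])
f=o["position"][:2]-c;print(f@X,f@Y,o["position"],o["ft_force"],o["ee_rot"])
p,d=eyes.camera("side");cv2.imwrite("pics/s1.png",cv2.resize(p[100:320,130:430],None,fx=2,fy=2))
for t in ["pot_b"]:
    T,_=TW("side")
    for b in models.boxes_of("side",t)[:3]: print(b["confidence"],T[:3,:3]@np.array(b["point"])+T[:3,3])
E
```

```text
-0.07447586441200774 -0.18695764927140193 [ 0.4481589  -0.16597044  0.10113744] [ 0.10191677  0.6144309  -0.17999384] [ 9.94757082e-01 -1.02263431e-01  7.29801780e-04 -7.16125111e-05]
0.6 [ 0.50773211 -0.21575849  0.0371811 ]
0.52 [0.58993684 0.01427264 0.12099115]
```

View pics/s1.png

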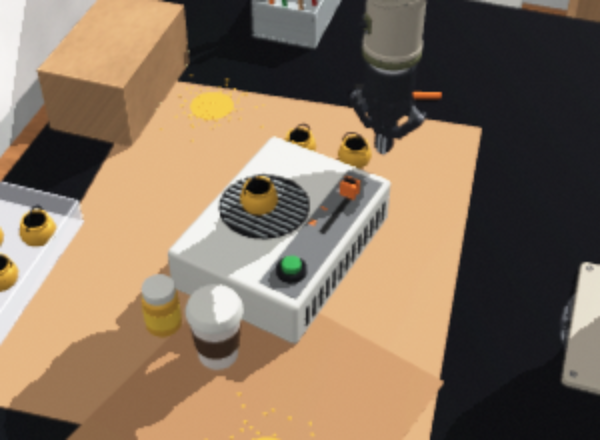

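The side view shows nothing disturbed: pots upright, lever still at Off, tool clear. Now the approach and first contact.

Request:
servo_tool --pt "0 0.0045 -0.03 0 0 0 0" --pt "0 0.0045 -0.06 0 0 0 0" --pt "0 0.0045 -0.075 0 0 0 0" --pt "0 0.0045 -0.085 0 0 0 0" --pt "0 0.0045 -0.092 0 0 0 0" --pt "0 0.0045 -0.1 0 0 0 0" --pt "0 0.0045 -0.1 0 0 0 0"

```text
clock: 4.22
position: [0.472, -0.0706, 0.1004]
ee_rot: [0.995, -0.103, -0.0, 0.001]
ft_force: [-1.6, -2.1, 2.1]
grip_width: 0.0
```

Request:
servo_tool --pt "0 0 -0.01 0 0 0 0" --pt "0 0 -0.02 0 0 0 0" --pt "0 0 -0.03 0 0 0 0" --pt "0 0 -0.04 0 0 0 0" --pt "0 0 -0.05 0 0 0 0" --pt "0 0 -0.058 0 0 0 0" --pt "0 0 -0.063 0 0 0 0" --pt "0 0 -0.066 0 0 0 0" --pt "0 0 -0.066 0 0 0 0"

```text
clock: 5.35
position: [0.4846, -0.0097, 0.1004]
ee_rot: [0.995, -0.104, -0.001, 0.003]
ft_force: [-7.9, -23.4, 10.7]
grip_width: -0.002
```

```bash
cat >> h.py <<'E'
def loc():
    o=monitor.get_obs();c=np.array([.559,.002]);a=np.radians(-11.7);X=np.array([np.cos(a),np.sin(a)]);Y=np.array([-X[1],X[0]])
    f=o["position"][:2]-c;F=o["ft_force"][:2];print("loc",f@X,f@Y,o["position"][2],"F",F@X,F@Y,o["ft_force"][2],o["clock"])
E
python3 - <<'E'
from h import *
loc()
p,d=eyes.camera("wrist");cv2.imwrite("pics/w2.png",p)
E
```

```text
loc -0.07045220972279023 -0.026552190292210096 0.1004263620523754 F -3.0232124443057353 -24.542159157003052 10.736013816766228 5.35
```

View pics/w2.png

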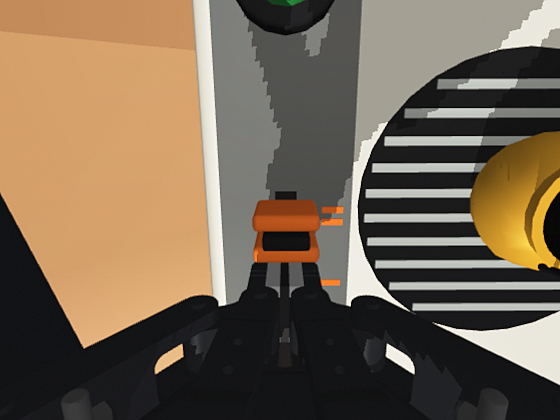

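The knob is beside the two High bars, and the 24 N reaction comes where the hard stop should be. I'll back off, rise and verify.

Request:
servo_tool --pt "0 0 0.01 0 0 0 0" --pt "0 0 0.02 0 0 0 0" --pt "0 0 0.02 -0.03 0 0 0" --pt "0 0 0.02 -0.08 0 0 0" --pt "0 0 -0.02 -0.08 0 0 0" --pt "0 0 -0.02 -0.08 0 0 0" --pt "0 0 -0.02 -0.08 0 0 0"

```text
clock: 6.28
position: [0.4894, 0.0152, 0.1799]
ee_rot: [0.995, -0.102, -0.0, 0.0]
ft_force: [-0.5, 0.3, 0.5]
grip_width: 0.001
```

```bash
python3 - <<'E'
from h import *
np.set_printoptions(precision=4,suppress=True)
loc()
p,d,P,T=cloud("wrist");cv2.imwrite("pics/w3.png",p)
h=cv2.cvtColor(p,cv2.COLOR_BGR2HSV)
c=np.array([.559,.002]);a=np.radians(-11.7);X=np.array([np.cos(a),np.sin(a)]);Y=np.array([-X[1],X[0]])
f=P[...,:2]-c;L=np.stack([f@X,f@Y,P[...,2]],-1)
k=(d>0)&(L[...,2]>.112)&(L[...,2]<.13)&(abs(L[...,0]+.07)<.03)&(abs(L[...,1])<.05)&(h[...,0]<14)&(h[...,1]>150)
g=(d>0)&(L[...,2]>.104)&(L[...,2]<.112)&(h[...,0]>45)&(h[...,0]<80)&(h[...,1]>120)
for m in (k,g): q=L[m];print(len(q),np.percentile(q,[1,50,99],axis=0) if len(q) else "")
E
```

```text
loc -0.07084121524249656 -0.0011568729060129218 0.17991888505779255 F -0.5351680408871385 0.18200014933485356 0.5367198425462609 6.275
879 [[-0.0833 -0.0153  0.1123]
 [-0.0702 -0.0006  0.1187]
 [-0.0583  0.0046  0.1208]]
1797 [[-0.0833  0.0815  0.1048]
 [-0.0704  0.0941  0.1072]
 [-0.0581  0.1067  0.109 ]]
```

View pics/w3.png

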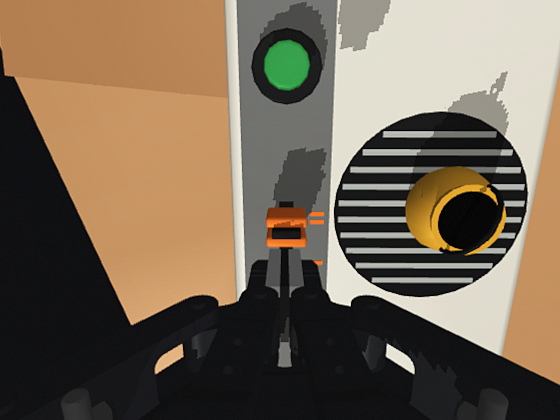

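The knob spans -15.3 to +4.6 mm in the collector's y, so it is at High. The button is at about (288,65), at local (-0.0704, 0.0943), z 0.107. Now press it.

Request:
servo_tool --pt "0 0 -0.05 0 0 0 0" --pt "0 0 -0.0955 0 0 0 0" --pt "0 0 -0.0955 0 0 0 0" --pt "0 0 -0.0955 0.04 0 0 0" --pt "0 0 -0.0955 0.065 0 0 0" --pt "0 0 -0.0955 0.073 0 0 0" --pt "0 0 -0.0955 0.078 0 0 0" --pt "0 0 -0.0955 0.081 0 0 0" --pt "0 0 -0.0955 0.081 0 0 0" --pt "0 0 -0.0955 0.081 0 0 0"

```text
clock: 7.58
position: [0.5095, 0.108, 0.101]
ee_rot: [0.995, -0.102, 0.001, 0.0]
ft_force: [-6.0, -4.2, 12.0]
grip_width: -0.003
```

12 N upward at z 0.101 means the button is fully down (5 N is enough). I'll release it and retreat.

Request:
servo_tool --pt "0 0 0 -0.01 0 0 0" --pt "0 0 0 -0.05 0 0 0" --pt "0 0 0 -0.1 0 0 0" --pt "0 0 0.03 -0.13 0 0 0" --pt "0 0 0.08 -0.13 0 0 0" --pt "0 0 0.12 -0.13 0 0 0" --pt "0 0 0.12 -0.13 0 0 0" --pt "0 0 0.12 -0.13 0 0 0"

```text
clock: 8.57
position: [0.4851, -0.0079, 0.23]
ee_rot: [0.995, -0.102, 0.001, -0.0]
ft_force: [-0.7, -0.5, 0.8]
grip_width: 0.001
```

```bash
python3 - <<'E'
from h import *
np.set_printoptions(precision=4,suppress=True)
loc()
p,d,P,T=cloud("wrist");cv2.imwrite("pics/w4.png",p)
h=cv2.cvtColor(p,cv2.COLOR_BGR2HSV)
c=np.array([.559,.002]);a=np.radians(-11.7);X=np.array([np.cos(a),np.sin(a)]);Y=np.array([-X[1],X[0]])
f=P[...,:2]-c;L=np.stack([f@X,f@Y,P[...,2]],-1)
k=(d>0)&(L[...,2]>.112)&(L[...,2]<.13)&(abs(L[...,0]+.07)<.03)&(abs(L[...,1])<.09)&(h[...,0]<14)&(h[...,1]>150)
g=(d>0)&(L[...,2]>.09)&(L[...,2]<.112)&(h[...,0]>45)&(h[...,0]<80)&(h[...,1]>120)
for m in (k,g): q=L[m];print(len(q),np.percentile(q,[1,50,99],axis=0) if len(q) else "")
for n in ["scene","side"]:
  p,d=eyes.camera(n);T,_=TW(n);cv2.imwrite(f"pics/{n}4.png",p)
  for t in ["pot_a","coffee_cup","glitter_jar"]:
    for b in models.boxes_of(n,t)[:3]: print(n,t,round(b["confidence"],2),T[:3,:3]@np.array(b["point"])+T[:3,3])
E
```

```text
loc -0.07035276819610736 -0.02466973681634097 0.22996022183374815 F -0.5775790807373445 -0.650918457548216 0.7570453454039514 8.575
593 [[-0.0828 -0.0145  0.1132]
 [-0.0706 -0.0009  0.1189]
 [-0.0584  0.0045  0.1232]]
1345 [[-0.0836  0.0809  0.0969]
 [-0.0707  0.0935  0.1071]
 [-0.0579  0.1065  0.109 ]]
scene pot_a 0.84 [0.6065 0.0033 0.1238]
scene pot_a 0.67 [ 0.5158 -0.2279  0.0367]
scene pot_a 0.53 [ 0.6147 -0.2187  0.0367]
scene coffee_cup 0.65 [0.6007 0.218  0.11  ]
scene glitter_jar 0.76 [0.698  0.1949 0.0692]
side pot_a 0.86 [0.5925 0.013  0.1221]
side pot_a 0.68 [ 0.5987 -0.2169  0.0447]
side pot_a 0.54 [ 0.5056 -0.2139  0.0375]
side coffee_cup 0.56 [0.5719 0.231  0.1086]
side glitter_jar 0.88 [0.669  0.2056 0.0577]
side glitter_jar 0.17 [0.5124 0.1126 0.1042]
```

View pics/w4.png

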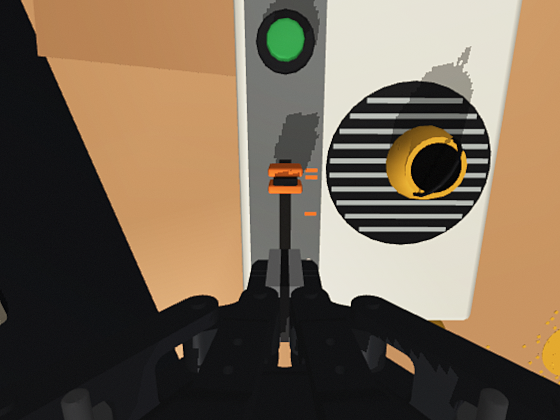

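The lever (285,178) is at High and the green button (286,40) is up again at z 0.107. The pots, cup and jar are where they were, and the robot touches nothing, so I'm handing in.

```bash
python3 -c "
from workcell import ticket;print(ticket.hand_in())"
```

```text
the job is handed in; nothing more can be done
None
```

I pushed the lever from Off past Low to the High stop with the shut fingertips on its rear face. Then I pressed the start button, let it spring back, backed the arm clear and handed in at about 9 s; no verdict was reported.

**Last checks:**
- **Lever:** at the end of the push the reaction was 24 N where the High stop should be. Afterwards the knob's centre was at about y -5 mm in the collector frame, which is High.
- **Button:** it went about 6 mm down with 12 N on the fingers, and its top is back at z 0.107 m, the same as before.
- **Bystanders:** the pots, cup and jar were detected within about 6 mm of their first positions, which is within the networks' error, and pot_a looks upright. I did not check the phone and brush separately; the arm did not go near the brush, and I never located the phone.

**One mistake:** a typo in one move row sent the tool about 60 mm backwards, above the pots and away from the lever. It touched nothing, and a side view confirmed nothing had moved before I went on.

**One disagreement:** at the start the knob measured about 4 mm beyond its nominal Off position. At High it matched the nominal position.

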